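# Barrel samples from the carrier to the tasting stand, in their order

## Robot

A 6-joint arm with a two-finger parallel gripper is mounted at the origin on the work surface; the furniture and walls round the work are solid. World frame = base frame: x ahead of the robot, y to its left, z up, the work surface at z = 0. Lengths are in m, angles in rad, forces in N, time in s.
With the tool pointing down it reaches from about 0.3 to 0.875 m from the base axis. Payload 6.4 kg.
Tool frame: the origin (TCP) lies on the centre line of the jaws, within the pads' length; the fingertips stand 25 mm ahead of it and the grasp point (between the pads) lies 6 mm ahead of it (ctrl.tip_reach is the distance from the TCP to the fingertips, in m); z points along the fingers, y is the line along which they close (so a half turn about z gives the same grasp; the last joint's range is limited). The gripper opens to 85 mm and grips with 20 to 120 N. Pads are 22 mm wide; open, the fingers measure 114 mm over their backs; the gripper's body (76 mm by 85 mm) begins 54 mm behind the grasp point. The pads swing forward as they close: fully open they stand 13 mm farther back than shut.
Start: joints at [-1.53, 0.181, 1.607, -0, 1.354, -0.206], TCP at [0.14, -0.558, 0.256] pointing down, gripper open.
Joint ranges: [-2.99, 2.99], [-0.89, 2.07], [0.3, 2.58], [-1.14, 4.28], [0, 2.63], [-3.12, 3.12]. Speed limits (rad/s): [2.57, 2.57, 3.01, 3.14, 3.14, 3.14].

## Interface

Orientations are given as a unit quaternion [w, x, y, z].
In Python, from bench import ctrl gives the robot as it stands.
- The arm moves only by the tool servo_tool, never from a script. Its argument "motion" is a list that holds one entry, the list of rows, each a list of 5 numbers: the shift along the tool's x, y, z in cm, then the turn about the tool's z in degrees, then the closure, from -1 (fully open) to 1 (shut). In form: [[[dx, dy, dz, twist, claw], ...]]. A call has 1 to 5 rows; each row is the pose to reach, as a shift and turn from the pose commanded when the call began, along the tool's axes at that moment; what a row does not reach only later rows make up. A row lasts 1/10 s, in which the tool goes at most 50 mm and 8.59 degrees, less where a joint would pass 70% of its speed; a pose out of reach is approached as far as the arm can. A call with a gripper value outside its range is refused whole. The fingers move at their own pace and stop on an object; the grip force is fixed at half the most. Time passes only in rows, so rows that repeat a pose let the fingers close. It gives the time, the measured TCP pose, the force, the opening and the grip force at its end, in the units of the state.
- ctrl.get_obs(): the state, without advancing time (a new reading comes with each control period).
- ctrl.camera(name): name is "scene" or "top" or "wrist"; returns a dict with "pixels" (384x512x3 uint8, red, green, blue), "depth" (384x512 float32, m along the optical axis (not along the pixel's ray), 0 where there is no reading), "fx", "fy", "cx", "cy" (pixels), "k1" (the pictures are not rectified: a ray, as slopes to the right and down, at radius r is drawn at 1 + k1 r^2 times it, then the intrinsics apply), "R" (3x3) and "t" (3): a world point X has camera coordinates R X + t; the wrist camera has in their place "hand_eye" (4x4, takes a point from camera to tool coordinates, whose origin is the TCP and whose axes are the flange's). Camera axes: x right, y down, z forward; pixel columns grow to the right and rows downward; lengths in m; the calibration is good to about 2 mm. A picture is of the moment at which its call begins: read the wrist's pose just before it.
- ctrl.hand_in(): hands the job in; it is judged then, once.
The state is a dict: "time_s": time; "q": joint angles; "dq": joint speeds; "joint_efforts": joint torques, N m; "eef_pos": TCP position; "eef_rot": TCP orientation; "wrist_force": force on the tool from outside, world axes, zero at the start; "torque": the same for the moment, N m; "opening": opening from 0.0 (shut) to 1.0 (fully open); "grasp_force": force on a finger pad.
Only numpy, scipy, OpenCV 4.12 (cv2) and the standard library are available. Lean on these libraries where they do the work, as an engineer would, in place of code of your own. Each camera call takes 0.05 s, during which the arm holds its last target. There are 200 camera calls.

## Task

The four barrel samples carry no labels and are known only by their order in the carrier, so move them into the tasting stand without losing it: the bottle next to the carrier's hand grip belongs in the end cell of the stand on the side where the red notebook lies, the following one in the next cell, and so on, so that the bottle farthest from the grip ends farthest from the notebook. Set each one down gently and upright on the floor of its cell, tip no bottle over on the way, and leave the notebook where it lies.

Things in the scene. Friction and masses are not known exactly. Their poses are not given: they have to be found in the camera images.
- bottle_1: tall slim sample bottle: round, 36 mm across, 132 mm high; round cap 26 mm across from 104 to 132 mm up (grip at about 118 mm). Any turn about z. Dark green glass, black cap, one piece, no label, about 150 g, loose. Origin: centre of its underside (at first 11 mm above the table); z up the bottle
- bottle_2: squat sample bottle: round, 39 mm across, 104 mm high; broad flat cap 33 mm across from 81 to 104 mm up (grip at about 93 mm). Any turn about z. Dark green glass, black cap, one piece, no label, about 150 g, loose. Origin: centre of its underside (at first 11 mm above the table); z up the bottle
- bottle_3: cone-shaped sample bottle: round, 39 mm across at the foot, 117 mm high; domed cap 25 mm across from 86 to 117 mm up, straight to 106 mm (grip at about 98 mm). Any turn about z. Dark green glass, black cap, one piece, no label, about 150 g, loose. Origin: centre of its underside (at first 11 mm above the table); z up the bottle
- bottle_4: square sample bottle: 34 x 34 mm, 119 mm high; square cap 26 x 26 mm from 92 to 119 mm up (grip at about 106 mm), its flats along x and y, which are those of its cup to 10 degrees. Dark green glass, black cap, one piece, no label, about 150 g, loose. Origin: centre of its underside (at first 11 mm above the table); z up the bottle
- cup_1: square light-wood cup, fixed: 57 mm outside, 50 mm inside, walls 38 mm high; bottle 1 stands in it at first. Four cups in any order, 60 mm apart, make the row of the dark carrier (76 x 290 mm). Origin: centre of its underside, 8 mm above the table; y along the row towards the hand grip, a light bar over the raised end board (top 101 mm above the table, 59 mm past the end cup's centre)
- cup_2: square light-wood cup, fixed: 57 mm outside, 50 mm inside, walls 38 mm high; bottle 2 stands in it at first. Four cups in any order, 60 mm apart, make the row of the dark carrier (76 x 290 mm). Origin: centre of its underside, 8 mm above the table; y along the row towards the hand grip, a light bar over the raised end board (top 101 mm above the table, 59 mm past the end cup's centre)
- cup_3: square light-wood cup, fixed: 57 mm outside, 50 mm inside, walls 38 mm high; bottle 3 stands in it at first. Four cups in any order, 60 mm apart, make the row of the dark carrier (76 x 290 mm). Origin: centre of its underside, 8 mm above the table; y along the row towards the hand grip, a light bar over the raised end board (top 101 mm above the table, 59 mm past the end cup's centre)
- cup_4: square light-wood cup, fixed: 57 mm outside, 50 mm inside, walls 38 mm high; bottle 4 stands in it at first. Four cups in any order, 60 mm apart, make the row of the dark carrier (76 x 290 mm). Origin: centre of its underside, 8 mm above the table; y along the row towards the hand grip, a light bar over the raised end board (top 101 mm above the table, 59 mm past the end cup's centre)
- stand: tasting stand, fixed: a wooden box 68 x 254 mm, 44 mm high, with a row of four open cells, each at least 54 mm square inside, floor 7 mm above the table. Origin: centre of its underside; y along the row; the cells' centres lie at y = -90, -30, +30, +90 mm, x = 0; z up
- notebook: dark red notebook, 96 x 142 x 14 mm, loose, lying flat 98 mm beside the stand's row (stand x about -98 mm), before one half of it (stand y about +74 or -74 mm): that half's end is where the tasting begins. A small tin lies before the other half. Origin: centre of its underside
Not all that is in view belongs to the job. What is shaped like the bottle_3 but turquoise or yellow is not meant.

How it is judged:
By the outcome, as a careful person would: the job done as asked, in the order asked, and still so for the second after the job is handed in, with the robot touching nothing.
It also fails if it takes over 106 s, if anything falls off the work surface, if the arm or the gripper's body presses on something with over 40 N, if the wrist force passes 120 N, or if a joint passes its speed limit or range.

## Working session

There is one attempt and no reset: what is moved stays moved. The work goes in short steps, Python scripts to look and compute and a tool call to move; the robot and the scene stay as the last step left them, time stands still between calls to the robot, and variables do not carry over. Pictures are saved under pics/ and viewed, at most 14 in all, crops included, and the job is handed in when it is done.

Besides the shell and the picture viewer there is one more tool, called after "Emit:" as name([rows], argument=value, ...), one row to a line, values as JSON. servo_tool: Moves the arm, as the interface text tells. Its arguments: {"type":"object","properties":{"motion":{"type":"array"}},"required":["motion"]}

```bash
ls; mkdir -p pics
python3 - <<'E'
from bench import ctrl
import cv2,numpy as np
o=ctrl.get_obs();print(o['time_s'],o['eef_pos'],o['eef_rot'],o['opening'],ctrl.tip_reach)
for n in ['top','scene']:
    c=ctrl.camera(n);np.savez(n+'0.npz',**c)
    cv2.imwrite(f'pics/{n}0.png',c['pixels'][:,:,::-1]);print(n,c['fx'],c['k1'],c['t'],c['R'])
E
```

```text
pics
0.0 [ 0.14045677 -0.55705513  0.25540318] [-8.67224917e-04  9.92398014e-01  1.23066741e-01  8.12681381e-05] 1.0050516742022249 0.025
top 479.7998598655185 -0.0041906479789860975 [0.01481325 0.45833491 1.11354405] [[-0.01213237 -0.99986377 -0.01119175]
 [-0.98701656  0.01376771 -0.16002735]
 [ 0.16015963  0.00910493 -0.98704913]]
scene 432.1534868457919 0.01718523339031607 [0.29543227 0.27275386 0.91736997] [[-6.44861151e-01 -7.64299740e-01  5.54818982e-05]
 [-5.10152230e-01  4.30375704e-01 -7.44661974e-01]
 [ 5.69121075e-01 -4.80231882e-01 -6.67441789e-01]]
```

View pics/top0.png

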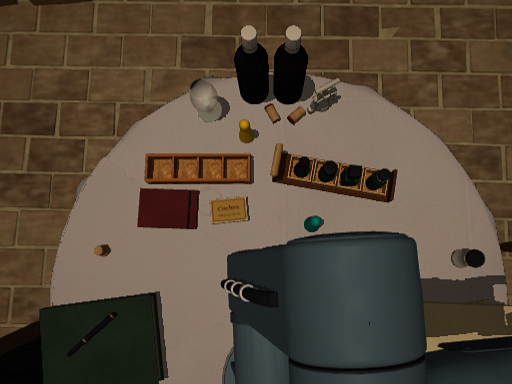

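View pics/scene0.png

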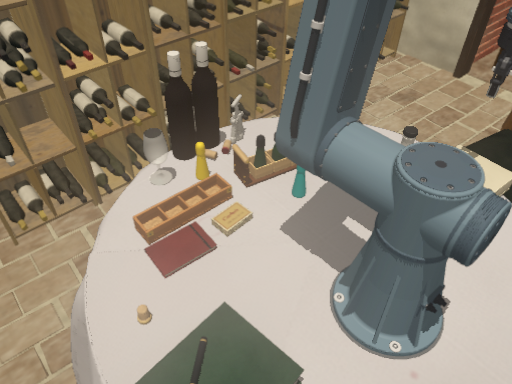

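The top view shows the carrier at (272–396, 145–200) with its light grip bar at the left end (278,160). The stand is at (145–252, 153–183), the red notebook at (168,208) before its left half, and the tin at (229,209). The turquoise (314,222) and yellow (246,130) cones are decoys. The bottle next to the grip, at (302,165), therefore goes in the leftmost cell. Next I'll take an enlarged crop and measure.

```bash
cat > h.py <<'E'
import numpy as np,cv2
def world(c):
    h,w=c['depth'].shape
    K=np.array([[c['fx'],0,c['cx']],[0,c['fy'],c['cy']],[0,0,1.]])
    u,v=np.meshgrid(np.arange(w),np.arange(h))
    p=np.stack([u,v],-1).reshape(-1,1,2).astype(float)
    n=cv2.undistortPoints(p,K,np.array([float(c['k1']),0,0,0])).reshape(h,w,2)
    P=np.dstack([n,np.ones((h,w))])*c['depth'][...,None]
    return (P-c['t'])@c['R']
E
python3 - <<'E'
import numpy as np,cv2
from h import *
c=dict(np.load('top0.npz'));W=world(c);px=c['pixels'].astype(int)
cv2.imwrite('pics/crop1.png',cv2.resize(c['pixels'][135:215,135:405,::-1],None,fx=2.95,fy=2.95,interpolation=cv2.INTER_CUBIC))
def reg(n,u0,u1,v0,v1,z0,z1):
    P=W[v0:v1,u0:u1].reshape(-1,3);P=P[(P[:,2]>z0)&(P[:,2]<z1)]
    r=cv2.minAreaRect((P[:,:2]*1000).astype(np.float32));print(n,len(P),np.round(r[0],1),np.round(r[1],1),round(r[2],1),P[:,2].mean().round(4))
    return P
print('table',W[260,120:200,2].mean())
reg('standtop',140,258,148,190,.036,.05)
reg('notebook',130,205,185,235,.009,.025)
reg('grip',262,290,138,190,.085,.12)
reg('cups rim',285,400,140,210,.038,.052)
# caps: dark pixels above .08
m=((W[...,2]>.085)&(W[...,2]<.16)).astype(np.uint8);m[:, :283]=0;m[:140]=0;m[205:]=0;m[:,400:]=0
n,l,s,ce=cv2.connectedComponentsWithStats(m)
for i in range(1,n):
    if s[i,4]<8: continue
    P=W[l==i];zt=np.percentile(P[:,2],95);T=P[P[:,2]>zt-.006]
    print('cap',ce[i].round(0),s[i,4],'ztop',zt.round(4),'xy',T[:,:2].mean(0).round(4),'ext',np.ptp(T[:,:2],axis=0).round(4))
E
```

```text
table -0.00044388432221933625
standtop 976 [494.4 170.5] [255.   69.4] 89.2 0.0428
notebook 2215 [399.7 246.7] [143.4  95.7] 87.4 0.0134
grip 242 [499.9 -19.4] [16.9 76.7] 79.0 0.0986
cups rim 808 [ 467.5 -174.2] [255.3  73.6] 79.6 0.0455
cap [304. 162.] 113 ztop 0.1298 xy [ 0.4887 -0.08  ] ext [0.0205 0.02  ]
cap [329. 167.] 186 ztop 0.1179 xy [ 0.4757 -0.1384] ext [0.032  0.0313]
cap [354. 172.] 200 ztop 0.1327 xy [ 0.4646 -0.192 ] ext [0.0275 0.0273]
cap [381. 176.] 249 ztop 0.1456 xy [ 0.454  -0.2527] ext [0.0247 0.0244]
```

View pics/crop1.png

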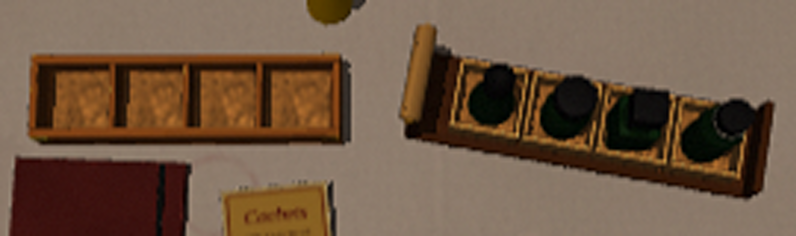

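Order from the grip, identified by top height:

| Position from grip | Pixel | Top height | Bottle | Target cell centre y |
|---|---|---|---|---|
| 1 | (304,162) | 128 mm | bottle_3, domed cone | 0.260 |
| 2 | (329,167) | 115 mm | bottle_2, squat | 0.200 |
| 3 | (354,172) | 130 mm | bottle_4, square | 0.140 |
| 4 | (381,176) | 143 mm | bottle_1, tall | 0.080 |

The turquoise and yellow cones stand outside the carrier. The crop confirms this order. I'll close the jaws across the row.

```bash
cat > go.py <<'E'
import sys,numpy as np
from scipy.spatial.transform import Rotation as Ro
from bench import ctrl
def go(x,y,z,yaw):   # yaw: world angle (deg) of tool x axis
    o=ctrl.get_obs();R=Ro.from_quat(np.roll(o['eef_rot'],-1)).as_matrix()
    d=R.T@(np.array([x,y,z])-o['eef_pos'])*100
    cur=np.degrees(np.arctan2(R[1,0],R[0,0]));tw=-((yaw-cur+180)%360-180)
    print('t',o['time_s'],'pos',o['eef_pos'].round(4),'yaw',cur.round(1),'tilt',R[2].round(3),'shift cm',d.round(2),'twist',tw.round(1),'op',round(o['opening'],2))
if __name__=='__main__': go(*map(float,sys.argv[1:5]))
E
python3 go.py .4887 -.08 .255 78.6
python3 - <<'E'
import numpy as np
from h import *
W=world(dict(np.load('top0.npz')))
for n,(u0,u1,v0,v1) in dict(yellow=(236,258,118,143),turq=(303,324,213,233)).items():
    P=W[v0:v1,u0:u1].reshape(-1,3);P=P[P[:,2]>.03];print(n,P.min(0).round(3),P.max(0).round(3))
E
```

```text
t 0.1 pos [ 0.1405 -0.5571  0.2555] yaw 14.1 tilt [ 0.    -0.002 -1.   ] shift cm [ 45.43 -37.76   0.12] twist -64.5 op 1.0
yellow [ 0.274 -0.002  0.031] [0.591 0.07  1.173]
turq [ 0.274 -0.115  0.031] [ 0.373 -0.002  1.173]
```

Emit:
servo_tool([
  [[45.4,-37.8,0,-64.5,-1],[45.4,-37.8,0,-64.5,-1],[45.4,-37.8,0,-64.5,-1],[45.4,-37.8,0,-64.5,-1],[45.4,-37.8,0,-64.5,-1]],
])

```text
time_s: 0.6
eef_pos: [0.2884, -0.3536, 0.256]
eef_rot: [-0.0, 0.877, 0.48, 0.0]
wrist_force: [0.9, 0.1, -0.2]
opening: 1.0
grasp_force: 0.0
```

```bash
python3 go.py .4887 -.08 .255 78.6
```

```text
t 0.6 pos [ 0.2884 -0.3536  0.256 ] yaw 57.4 tilt [ 0. -0. -1.] shift cm [33.84  2.15  0.11] twist -21.2 op 1.0
```

Emit:
servo_tool([
  [[33.5,2.2,0,-21,-1],[33.5,2.2,0,-21,-1],[33.5,2.2,0,-21,-1],[33.5,2.2,0,-21,-1],[33.5,2.2,0,-21,-1]],
])

```text
time_s: 1.1
eef_pos: [0.4376, -0.153, 0.2563]
eef_rot: [0.0, 0.777, 0.63, 0.0]
wrist_force: [0.9, -0.3, -0.0]
opening: 0.999
grasp_force: 0.0
```

```bash
python3 go.py .4887 -.08 .255 78.6
```

```text
t 1.1 pos [ 0.4376 -0.153   0.2563] yaw 78.1 tilt [-0.  0. -1.] shift cm [8.19 3.49 0.13] twist -0.5 op 1.0
```

Next: finish the hover over bottle 1, settle, and check with the wrist camera.

Emit:
servo_tool([
  [[8.0,3.3,0,-0.5,-0.2],[8.0,3.3,0,-0.5,-0.2],[8.0,3.3,0,-0.5,-0.2],[8.0,3.3,0,-0.5,-0.2],[8.0,3.3,0,-0.5,-0.2]],
])

```text
time_s: 1.6
eef_pos: [0.4852, -0.084, 0.256]
eef_rot: [-0.0, 0.774, 0.633, -0.0]
wrist_force: [-0.5, -0.9, 0.3]
opening: 0.598
grasp_force: 0.0
```

```bash
python3 go.py .4887 -.08 .117 78.6
python3 - <<'E'
from bench import ctrl
import cv2,numpy as np
from h import *
from scipy.spatial.transform import Rotation as Ro
o=ctrl.get_obs();c=ctrl.camera('wrist');T=np.eye(4);T[:3,:3]=Ro.from_quat(np.roll(o['eef_rot'],-1)).as_matrix();T[:3,3]=o['eef_pos']
E=T@np.array(c['hand_eye']);c['R']=E[:3,:3].T;c['t']=-E[:3,:3].T@E[:3,3]
W=world(c);cv2.imwrite('pics/w1.png',c['pixels'][:,:,::-1])
m=((W[...,2]>.09)&(W[...,2]<.16)&(c['depth']>0)&(c['pixels'].max(-1)<70)).astype(np.uint8)
n,l,s,ce=cv2.connectedComponentsWithStats(m)
for i in range(1,n):
    if s[i,4]<60: continue
    P=W[l==i];zt=np.percentile(P[:,2],97);Q=P[P[:,2]>zt-.005]
    print(ce[i].round(0),s[i,4],zt.round(4),((Q.min(0)+Q.max(0))/2)[:2].round(4),np.ptp(Q,axis=0)[:2].round(3))
E
```

```text
t 1.6 pos [ 0.4852 -0.084   0.256 ] yaw 78.6 tilt [-0.    -0.001 -1.   ] shift cm [ 0.47  0.28 13.9 ] twist -0.0 op 0.6
[468.  21.] 2781 0.1576 [0.6741 0.0127] [0.021 0.023]
[468.  97.] 4327 0.1585 [ 0.6705 -0.0482] [0.025 0.065]
[259. 175.] 709 0.1277 [ 0.4894 -0.0785] [0.021 0.021]
[257. 234.] 1045 0.1153 [ 0.476  -0.1362] [0.032 0.032]
[257. 299.] 1644 0.13 [ 0.4647 -0.1897] [0.028 0.028]
```

View pics/w1.png

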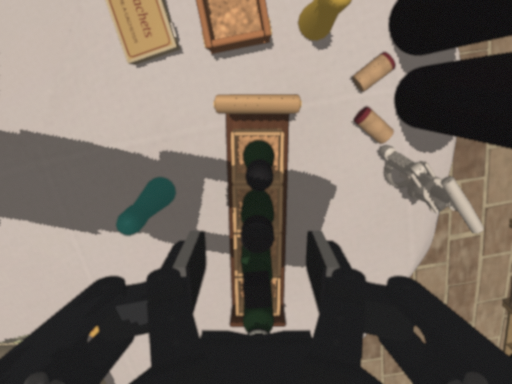

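The wrist view shows the caps at (259,175), (257,234) and (257,299) in a row below the grip bar at (257,104). Their heights (127.7, 115.3, 130.0 mm) and positions agree with the top camera. Now I'll descend on bottle_3.

```bash
python3 go.py .489 -.079 .115 78.6
```

```text
t 1.65 pos [ 0.4851 -0.0843  0.2561] yaw 78.5 tilt [-0.    -0.001 -1.   ] shift cm [ 0.6   0.28 14.11] twist -0.1 op 0.6
```

Emit:
servo_tool([
  [[0.6,0.3,1,0,-0.2],[0.6,0.3,5,0,-0.2],[0.6,0.3,9,0,-0.2],[0.6,0.3,12.5,0,-0.2],[0.6,0.3,14.1,0,-0.2]],
])

```text
time_s: 2.15
eef_pos: [0.4872, -0.0778, 0.1113]
eef_rot: [-0.003, 0.774, 0.633, -0.001]
wrist_force: [-0.3, 0.2, -0.6]
opening: 0.606
grasp_force: 0.0
```

Emit:
servo_tool([
  [[0,0,0,0,-0.2],[0,0,0,0,-0.2]],
])

```text
time_s: 2.35
eef_pos: [0.4898, -0.0786, 0.1153]
eef_rot: [-0.0, 0.774, 0.633, -0.0]
wrist_force: [0.3, -0.8, 1.0]
opening: 0.599
grasp_force: 0.0
```

```bash
python3 go.py .489 -.079 .115 78.6
```

```text
t 2.35 pos [ 0.4898 -0.0786  0.1153] yaw 78.6 tilt [ 0. -0. -1.] shift cm [-0.06 -0.07  0.03] twist -0.0 op 0.6
```

Emit:
servo_tool([
  [[0,0,0,0,0.4],[0,0,0,0,1],[0,0,0,0,1],[0,0,0,0,1],[0,0,0,0,1]],
])

```text
time_s: 2.85
eef_pos: [0.4906, -0.0785, 0.1169]
eef_rot: [0.001, 0.774, 0.634, 0.0]
wrist_force: [-1.5, -0.1, 6.2]
opening: 0.269
grasp_force: 58.7
```

Emit:
servo_tool([
  [[0,0,-1,0,1],[0,0,-4,0,1],[0,0,-8,0,1],[0,0,-11,0,1],[0,0,-12,0,1]],
])

```text
time_s: 3.35
eef_pos: [0.4917, -0.0788, 0.2397]
eef_rot: [0.003, 0.774, 0.634, 0.002]
wrist_force: [0.3, -0.2, -1.6]
opening: 0.267
grasp_force: 59.4
```

```bash
python3 go.py .495 .260 .235 89.2
```

```text
t 3.35 pos [ 0.4917 -0.0788  0.2397] yaw 78.6 tilt [-0.001  0.007 -1.   ] shift cm [33.28 -6.36  0.38] twist -10.6 op 0.27
```

Emit:
servo_tool([
  [[1.5,-0.3,0,-0.5,1],[4.5,-0.9,0,-1.5,1],[8.5,-1.6,0,-2.7,1],[13,-2.5,0,-4.1,1],[17.5,-3.3,0,-5.6,1]],
])

```text
time_s: 3.85
eef_pos: [0.4903, 0.1022, 0.2332]
eef_rot: [-0.001, 0.742, 0.671, -0.001]
wrist_force: [0.9, 0.2, -1.7]
opening: 0.271
grasp_force: 59.3
```

Emit:
servo_tool([
  [[4.5,-0.4,0,-1.5,1],[9,-0.8,0,-2.8,1],[12.5,-1.1,0,-4,1],[15,-1.4,0,-4.8,1],[16.2,-1.5,0,-5,1]],
])

```text
time_s: 4.35
eef_pos: [0.4913, 0.2651, 0.233]
eef_rot: [-0.001, 0.711, 0.703, -0.002]
wrist_force: [-0.5, 0.4, -2.5]
opening: 0.272
grasp_force: 59.3
```

Emit:
servo_tool([
  [[0,0,0,0,1],[0,0,0,0,1],[0,0,0,0,1]],
])

```text
time_s: 4.65
eef_pos: [0.4934, 0.2614, 0.2348]
eef_rot: [-0.0, 0.712, 0.702, -0.0]
wrist_force: [-0.3, -0.2, -1.9]
opening: 0.27
grasp_force: 59.3
```

```bash
python3 go.py .495 .260 .115 89.2
```

```text
t 4.65 pos [0.4934 0.2614 0.2348] yaw 89.1 tilt [-0.001 -0.001 -1.   ] shift cm [-0.13  0.17 11.98] twist -0.1 op 0.27
```

Run:
```python
from bench import ctrl
import cv2,numpy as np
a=ctrl.camera('wrist')['pixels'];b=ctrl.camera('scene')['pixels'][100:292,90:346]
cv2.imwrite('pics/w2.png',np.hstack([cv2.resize(a,(400,300)),cv2.resize(b,(400,300))])[:,:,::-1])
```

```text
(no output)
```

View pics/w2.png

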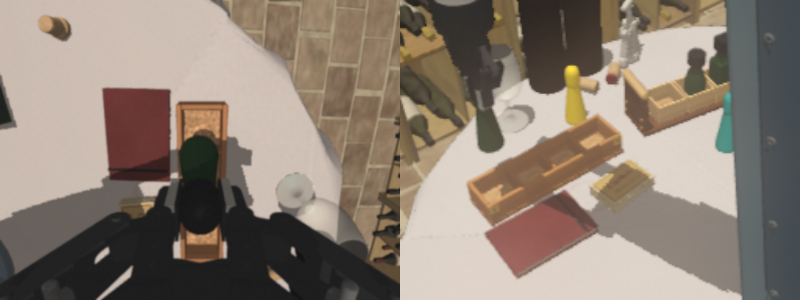

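```bash
python3 - <<'E'
import numpy as np
from h import *
W=world(dict(np.load('top0.npz')))
P=W[75:125,185:228].reshape(-1,3)
for a,b in [(.02,.06),(.06,.1),(.1,.16),(.16,.3)]:
    Q=P[(P[:,2]>a)&(P[:,2]<b)]
    if len(Q):print(a,b,len(Q),Q.min(0).round(3),Q.max(0).round(3))
P=W[118:144,234:260].reshape(-1,3);Q=P[(P[:,2]>.05)&(P[:,2]<.2)];print('yellow',Q.min(0).round(3),Q.max(0).round(3))
E
python3 go.py .495 .260 .115 89.2
```

```text
0.06 0.1 234 [0.618 0.118 0.06 ] [0.682 0.178 0.1  ]
0.1 0.16 500 [0.617 0.116 0.1  ] [0.682 0.179 0.159]
0.16 0.3 1 [0.653 0.126 0.161] [0.653 0.126 0.161]
yellow [0.566 0.04  0.05 ] [0.591 0.066 0.121]
t 4.75 pos [0.4937 0.2614 0.2353] yaw 89.1 tilt [-0. -0. -1.] shift cm [-0.14  0.14 12.03] twist -0.1 op 0.27
```

The picture shows the bottle hanging upright over the left end cell, beside the red notebook. The glass starts at x 0.617 and the yellow cone at 0.566, so both are clear. Now I'll lower it.

Emit:
servo_tool([
  [[-0.1,0.1,1,0,1],[-0.1,0.1,4,0,1],[-0.1,0.1,7.5,0,1],[-0.1,0.1,10,0,1],[-0.1,0.1,11,0,1]],
])

```text
time_s: 5.25
eef_pos: [0.4924, 0.2604, 0.1218]
eef_rot: [-0.001, 0.712, 0.702, -0.002]
wrist_force: [-0.4, 0.4, -2.3]
opening: 0.27
grasp_force: 59.2
```

Emit:
servo_tool([
  [[0,0,0.2,0,1],[0,0,0.5,0,1],[0,0,0.8,0,1],[0,0,1.1,0,1],[0,0,1.1,0,1]],
])

```text
time_s: 5.75
eef_pos: [0.4946, 0.2616, 0.1146]
eef_rot: [0.0, 0.712, 0.702, 0.0]
wrist_force: [-0.1, -0.0, -1.2]
opening: 0.272
grasp_force: 59.3
```

Emit:
servo_tool([
  [[0,0,0.1,0,1],[0,0,0.2,0,1],[0,0,0.2,0,1]],
])

```text
time_s: 6.05
eef_pos: [0.4948, 0.2618, 0.113]
eef_rot: [0.0, 0.712, 0.702, 0.0]
wrist_force: [-1.6, -0.8, 2.1]
opening: 0.267
grasp_force: 59.8
```

```bash
python3 go.py .495 .260 .111 89.2
```

```text
t 6.05 pos [0.4948 0.2618 0.113 ] yaw 89.2 tilt [ 0.     0.001 -1.   ] shift cm [-0.18  0.02  0.2 ] twist 0.0 op 0.27
```

Contact with the floor is felt, so I'll release.

Emit:
servo_tool([
  [[0,0,0,0,0.3],[0,0,0,0,0.1],[0,0,0,0,-0.2],[0,0,0,0,-0.2],[0,0,0,0,-0.2]],
])

```text
time_s: 6.55
eef_pos: [0.4944, 0.2615, 0.1122]
eef_rot: [-0.0, 0.712, 0.702, -0.0]
wrist_force: [-0.4, -0.6, -0.1]
opening: 0.599
grasp_force: 0.0
```

Emit:
servo_tool([
  [[0,0,-1,0,-0.2],[0,0,-4,0,-0.2],[0,0,-8,0,-0.2],[0,0,-11,0,-0.2],[0,0,-12,0,-0.2]],
])

```text
time_s: 7.05
eef_pos: [0.4963, 0.2622, 0.2371]
eef_rot: [0.002, 0.712, 0.702, 0.003]
wrist_force: [0.8, 0.2, 0.1]
opening: 0.603
grasp_force: 0.0
```

```bash
python3 go.py .476 -.137 .235 78.6
```

```text
t 7.05 pos [0.4963 0.2622 0.2371] yaw 89.2 tilt [ 0.002  0.007 -1.   ] shift cm [-39.94  -1.49   0.12] twist 10.6 op 0.6
```

Emit:
servo_tool([
  [[-3,-0.1,0,1,-0.2],[-7,-0.3,0,2,-0.2],[-11.5,-0.4,0,3,-0.2],[-16,-0.6,0,4.5,-0.2],[-20.5,-0.8,0,6,-0.2]],
])

```text
time_s: 7.55
eef_pos: [0.4828, 0.0553, 0.2318]
eef_rot: [-0.0, 0.748, 0.664, -0.0]
wrist_force: [0.7, 0.2, -0.5]
opening: 0.596
grasp_force: 0.0
```

Emit:
servo_tool([
  [[-4.5,0.4,0,1,-0.2],[-9,0.8,0,2,-0.2],[-13.5,1.1,0,3,-0.2],[-17,1.3,0,4,-0.2],[-19,1.3,0,4.6,-0.2]],
])

```text
time_s: 8.05
eef_pos: [0.4734, -0.1361, 0.2319]
eef_rot: [-0.0, 0.775, 0.632, -0.0]
wrist_force: [1.0, -0.2, -0.3]
opening: 0.601
grasp_force: 0.0
```

Emit:
servo_tool([
  [[0,0,0,0,-0.2],[0,0,0,0,-0.2],[0,0,0,0,-0.2]],
])

```text
time_s: 8.35
eef_pos: [0.4739, -0.1324, 0.2319]
eef_rot: [-0.0, 0.773, 0.634, 0.0]
wrist_force: [0.7, 0.0, -0.7]
opening: 0.603
grasp_force: 0.0
```

```bash
python3 go.py .476 -.137 .110 78.6;python3 - <<'E'
from bench import ctrl
import cv2
c=ctrl.camera('scene')['pixels'][100:292,90:346];cv2.imwrite('pics/s3.png',cv2.resize(c,(512,384))[:,:,::-1])
E
```

```text
t 8.35 pos [ 0.4739 -0.1324  0.2319] yaw 78.7 tilt [ 0.001 -0.001 -1.   ] shift cm [-0.42  0.3  12.19] twist 0.1 op 0.6
```

View pics/s3.png

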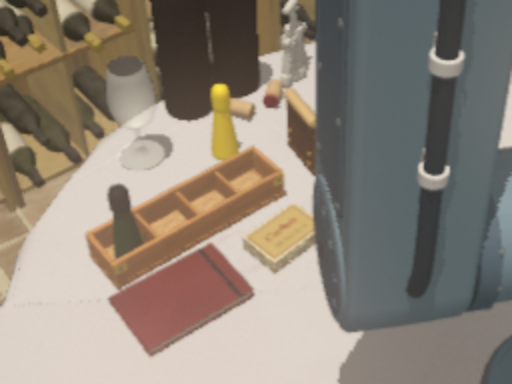

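The scene view shows the cone bottle standing in the end cell by the notebook, at (123,225). Next is bottle_2.

Emit:
servo_tool([
  [[-0.4,0.3,1,0,-0.2],[-0.4,0.3,4.5,0,-0.2],[-0.4,0.3,8.5,0,-0.2],[-0.4,0.3,11,0,-0.2],[-0.4,0.3,12.2,0,-0.2]],
])

```text
time_s: 8.9
eef_pos: [0.4745, -0.1365, 0.1071]
eef_rot: [-0.002, 0.773, 0.634, -0.001]
wrist_force: [-0.6, 0.2, -0.2]
opening: 0.603
grasp_force: 0.0
```

Emit:
servo_tool([
  [[0,0,0,0,-0.2],[0,0,0,0,0.2],[0,0,0,0,1],[0,0,0,0,1],[0,0,0,0,1]],
])

```text
time_s: 9.4
eef_pos: [0.4772, -0.1386, 0.1117]
eef_rot: [0.001, 0.774, 0.633, 0.001]
wrist_force: [-0.5, 1.3, 3.9]
opening: 0.367
grasp_force: 59.9
```

```bash
python3 go.py .476 -.137 .110 78.6
```

```text
t 9.4 pos [ 0.4772 -0.1386  0.1117] yaw 78.6 tilt [-0.001  0.003 -1.   ] shift cm [ 0.13 -0.15  0.17] twist 0.0 op 0.37
```

Emit:
servo_tool([
  [[0,0,-1,0,1],[0,0,-4,0,1],[0,0,-8,0,1],[0,0,-11,0,1],[0,0,-12,0,1]],
])

```text
time_s: 9.9
eef_pos: [0.4778, -0.1389, 0.2344]
eef_rot: [0.003, 0.774, 0.633, 0.001]
wrist_force: [0.1, -0.3, -1.6]
opening: 0.366
grasp_force: 59.8
```

```bash
python3 go.py .495 .201 .230 89.2
```

```text
t 9.9 pos [ 0.4778 -0.1389  0.2344] yaw 78.6 tilt [-0.002  0.006 -1.   ] shift cm [33.66 -5.02  0.34] twist -10.6 op 0.37
```

Emit:
servo_tool([
  [[1.5,-0.2,0,-0.5,1],[4.5,-0.7,0,-1.5,1],[8.5,-1.3,0,-2.7,1],[13,-2,0,-4.1,1],[17.5,-2.6,0,-5.6,1]],
])

```text
time_s: 10.4
eef_pos: [0.4835, 0.0411, 0.2281]
eef_rot: [-0.002, 0.742, 0.671, -0.001]
wrist_force: [0.8, 0.3, -1.3]
opening: 0.365
grasp_force: 59.8
```

Emit:
servo_tool([
  [[4.5,-0.2,0,-1.5,1],[9,-0.4,0,-2.8,1],[12.5,-0.6,0,-4,1],[15,-0.7,0,-4.8,1],[16.2,-0.8,0,-5,1]],
])

```text
time_s: 10.9
eef_pos: [0.4917, 0.2032, 0.228]
eef_rot: [-0.001, 0.711, 0.703, -0.001]
wrist_force: [-1.1, -0.7, -2.2]
opening: 0.364
grasp_force: 59.8
```

Emit:
servo_tool([
  [[0,0,0,0,1],[0,0,0,0,1],[0,0,0,0,1]],
])

```text
time_s: 11.2
eef_pos: [0.4935, 0.1995, 0.2299]
eef_rot: [-0.0, 0.712, 0.702, -0.0]
wrist_force: [-0.3, 0.6, -1.6]
opening: 0.369
grasp_force: 59.8
```

```bash
python3 go.py .495 .201 .115 89.2;python3 - <<'E'
from bench import ctrl
import cv2,numpy as np
a=ctrl.camera('wrist')['pixels'];b=ctrl.camera('scene')['pixels'][100:292,90:346]
cv2.imwrite('pics/w4.png',np.hstack([cv2.resize(a,(400,300)),cv2.resize(b,(400,300))])[:,:,::-1])
E
```

```text
t 11.2 pos [0.4935 0.1995 0.2299] yaw 89.1 tilt [-0.001 -0.001 -1.   ] shift cm [ 0.16  0.15 11.49] twist -0.1 op 0.37
```

View pics/w4.png

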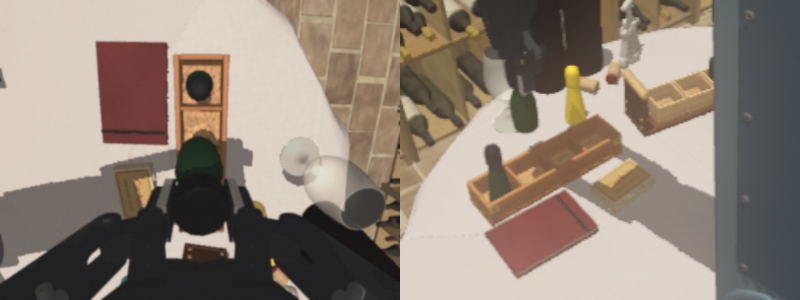

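The first bottle stands centred in its end cell (wrist view 200,85). Bottle_2 hangs upright over the next cell. Lowering.

Emit:
servo_tool([
  [[0.1,0.1,1,0,1],[0.1,0.1,4,0,1],[0.1,0.1,7.5,0,1],[0.1,0.1,10,0,1],[0.1,0.1,11,0,1]],
])

```text
time_s: 11.8
eef_pos: [0.4926, 0.2008, 0.1169]
eef_rot: [-0.002, 0.712, 0.702, -0.002]
wrist_force: [-1.3, -0.2, -2.3]
opening: 0.363
grasp_force: 59.8
```

Emit:
servo_tool([
  [[0,0,0.2,0,1],[0,0,0.5,0,1],[0,0,0.8,0,1],[0,0,1.1,0,1],[0,0,1.1,0,1]],
])

```text
time_s: 12.3
eef_pos: [0.4948, 0.2017, 0.1096]
eef_rot: [0.0, 0.712, 0.702, 0.0]
wrist_force: [-0.0, 0.3, -0.9]
opening: 0.363
grasp_force: 59.8
```

Emit:
servo_tool([
  [[0,0,0.1,0,1],[0,0,0.2,0,1],[0,0,0.2,0,1]],
])

```text
time_s: 12.6
eef_pos: [0.4949, 0.2018, 0.1078]
eef_rot: [0.0, 0.712, 0.702, 0.0]
wrist_force: [-1.0, -0.2, 1.7]
opening: 0.361
grasp_force: 60.2
```

Emit:
servo_tool([
  [[0,0,0,0,0.2],[0,0,0,0,0],[0,0,0,0,-0.3],[0,0,0,0,-0.3],[0,0,0,0,-0.3]],
])

```text
time_s: 13.1
eef_pos: [0.4947, 0.2017, 0.1073]
eef_rot: [-0.0, 0.712, 0.702, 0.0]
wrist_force: [-1.0, 0.2, 0.5]
opening: 0.648
grasp_force: 0.0
```

Emit:
servo_tool([
  [[0,0,-1,0,-0.2],[0,0,-4,0,-0.2],[0,0,-8,0,-0.2],[0,0,-11,0,-0.2],[0,0,-12.5,0,-0.2]],
])

```text
time_s: 13.6
eef_pos: [0.4962, 0.2019, 0.2366]
eef_rot: [0.002, 0.712, 0.702, 0.002]
wrist_force: [1.3, -0.1, 0.4]
opening: 0.596
grasp_force: 0.0
```

```bash
python3 go.py .4647 -.190 .235 78.6
```

```text
t 13.6 pos [0.4962 0.2019 0.2366] yaw 89.2 tilt [ 0.001  0.006 -1.   ] shift cm [-39.23  -2.61   0.11] twist 10.6 op 0.6
```

Emit:
servo_tool([
  [[-3,-0.2,0,1,-0.2],[-7,-0.4,0,2,-0.2],[-11.5,-0.7,0,3,-0.2],[-16,-1,0,4.5,-0.2],[-20.5,-1.3,0,6,-0.2]],
])

```text
time_s: 14.1
eef_pos: [0.4786, -0.0047, 0.2333]
eef_rot: [0.001, 0.748, 0.664, 0.0]
wrist_force: [0.7, -0.6, -0.5]
opening: 0.6
grasp_force: 0.0
```

Emit:
servo_tool([
  [[-4.5,0.2,0,1,-0.2],[-9,0.4,0,2,-0.2],[-13.5,0.5,0,3,-0.2],[-17,0.6,0,4,-0.2],[-18.7,0.6,0,4.6,-0.2]],
])

```text
time_s: 14.6
eef_pos: [0.4623, -0.1927, 0.2333]
eef_rot: [0.001, 0.775, 0.632, -0.0]
wrist_force: [1.1, -0.2, -0.1]
opening: 0.604
grasp_force: 0.0
```

Emit:
servo_tool([
  [[0,0,0,0,-0.2],[0,0,0,0,-0.2],[0,0,0,0,-0.2]],
])

```text
time_s: 14.9
eef_pos: [0.4628, -0.1886, 0.2325]
eef_rot: [-0.0, 0.773, 0.634, 0.0]
wrist_force: [-0.0, 1.2, -0.5]
opening: 0.602
grasp_force: 0.0
```

```bash
cat > wr.py <<'E'
from bench import ctrl
import cv2,numpy as np
from h import *
from scipy.spatial.transform import Rotation as Ro
o=ctrl.get_obs();c=ctrl.camera('wrist');T=np.eye(4);T[:3,:3]=Ro.from_quat(np.roll(o['eef_rot'],-1)).as_matrix();T[:3,3]=o['eef_pos']
E=T@np.array(c['hand_eye']);c['R']=E[:3,:3].T;c['t']=-E[:3,:3].T@E[:3,3]
W=world(c)
m=((W[...,2]>.09)&(W[...,2]<.16)&(c['depth']>0)&(c['pixels'].max(-1)<70)).astype(np.uint8)
n,l,s,ce=cv2.connectedComponentsWithStats(m)
for i in range(1,n):
    if s[i,4]<60: continue
    P=W[l==i];zt=np.percentile(P[:,2],97);Q=P[P[:,2]>zt-.005]
    r=cv2.minAreaRect((Q[:,:2]*1000).astype(np.float32))
    print(ce[i].round(0),s[i,4],zt.round(4),np.round(r[0],1),np.round(r[1],1),round(r[2],1))
E
python3 wr.py;python3 go.py .4647 -.190 .123 78.6
```

```text
[498.   5.] 345 0.1127 [678.3 -81.5] [ 1.8 11.2] 59.2
[121. 113.] 157 0.1062 [ 367. -107.] [13.4  2.5] 59.7
[258. 193.] 1323 0.1303 [ 464.6 -190. ] [26.3 26. ] 83.7
[260. 259.] 1705 0.1431 [ 454.2 -250.2] [24.1 22.2] 79.1
t 14.95 pos [ 0.4628 -0.1885  0.2325] yaw 78.7 tilt [ 0.  0. -1.] shift cm [-0.12  0.21 10.95] twist 0.1 op 0.6
```

Emit:
servo_tool([
  [[-0.1,0.2,1,-1,-0.2],[-0.1,0.2,4.5,-3,-0.2],[-0.1,0.2,8,-5,-0.2],[-0.1,0.2,10,-5,-0.2],[-0.1,0.2,11,-5,-0.2]],
])

```text
time_s: 15.45
eef_pos: [0.4632, -0.1893, 0.1195]
eef_rot: [-0.002, 0.745, 0.667, -0.0]
wrist_force: [-0.1, 0.5, 0.1]
opening: 0.602
grasp_force: 0.0
```

Emit:
servo_tool([
  [[0,0,0,0,-0.2],[0,0,0,0,0.2],[0,0,0,0,1],[0,0,0,0,1],[0,0,0,0,1]],
])

```text
time_s: 15.95
eef_pos: [0.4653, -0.1915, 0.1237]
eef_rot: [0.001, 0.745, 0.667, 0.0]
wrist_force: [-1.3, 0.2, 5.6]
opening: 0.298
grasp_force: 59.7
```

Emit:
servo_tool([
  [[0,0,-1,0,1],[0,0,-4,0,1],[0,0,-8,0,1],[0,0,-11,0,1],[0,0,-12,0,1]],
])

```text
time_s: 16.45
eef_pos: [0.4658, -0.1919, 0.2464]
eef_rot: [0.003, 0.745, 0.667, 0.001]
wrist_force: [-0.2, 0.1, -0.4]
opening: 0.298
grasp_force: 59.2
```

```bash
python3 go.py .495 .141 .242 89.2
```

```text
t 16.45 pos [ 0.4658 -0.1919  0.2464] yaw 83.6 tilt [-0.003  0.006 -1.   ] shift cm [33.41 -0.81  0.33] twist -5.6 op 0.3
```

Emit:
servo_tool([
  [[1.5,0,0,-0.3,1],[4.5,-0.1,0,-0.8,1],[8.5,-0.2,0,-1.5,1],[13,-0.3,0,-2.2,1],[17.5,-0.4,0,-3,1]],
])

```text
time_s: 16.95
eef_pos: [0.4783, -0.014, 0.24]
eef_rot: [-0.002, 0.728, 0.686, -0.001]
wrist_force: [0.1, -0.6, -1.1]
opening: 0.292
grasp_force: 59.2
```

Emit:
servo_tool([
  [[4.5,0,0,-0.8,1],[9,0.1,0,-1.5,1],[12.5,0.2,0,-2.2,1],[15,0.3,0,-2.6,1],[16,0.3,0,-2.6,1]],
])

```text
time_s: 17.45
eef_pos: [0.4905, 0.1459, 0.24]
eef_rot: [-0.002, 0.711, 0.703, -0.001]
wrist_force: [-0.1, -0.7, -1.4]
opening: 0.298
grasp_force: 59.2
```

Emit:
servo_tool([
  [[0,0,0,0,1],[0,0,0,0,1],[0,0,0,0,1]],
])

```text
time_s: 17.75
eef_pos: [0.4922, 0.1419, 0.2418]
eef_rot: [-0.0, 0.712, 0.702, -0.0]
wrist_force: [-0.9, -1.0, -1.5]
opening: 0.297
grasp_force: 59.2
```

```bash
python3 go.py .4945 .141 .119 89.2
```

```text
t 17.75 pos [0.4922 0.1419 0.2418] yaw 89.1 tilt [-0.    -0.001 -1.   ] shift cm [-0.08  0.24 12.28] twist -0.1 op 0.3
```

Emit:
servo_tool([
  [[-0.1,0.2,1,0,1],[-0.1,0.2,4,0,1],[-0.1,0.2,7.5,0,1],[-0.1,0.2,10,0,1],[-0.1,0.2,11,0,1]],
])

```text
time_s: 18.25
eef_pos: [0.4924, 0.1409, 0.129]
eef_rot: [-0.002, 0.712, 0.702, -0.002]
wrist_force: [-1.1, -0.9, -1.3]
opening: 0.294
grasp_force: 59.2
```

Emit:
servo_tool([
  [[0,0,0.2,0,1],[0,0,0.5,0,1],[0,0,0.8,0,1],[0,0,1.1,0,1],[0,0,1.1,0,1]],
])

```text
time_s: 18.75
eef_pos: [0.4946, 0.142, 0.1216]
eef_rot: [0.0, 0.712, 0.702, 0.0]
wrist_force: [-0.4, -0.6, -1.0]
opening: 0.293
grasp_force: 59.2
```

Emit:
servo_tool([
  [[0,0,0.1,0,1],[0,0,0.2,0,1],[0,0,0.2,0,1]],
])

```text
time_s: 19.05
eef_pos: [0.4947, 0.142, 0.1198]
eef_rot: [0.0, 0.712, 0.702, 0.0]
wrist_force: [-0.2, -0.3, 2.5]
opening: 0.295
grasp_force: 59.6
```

Contact is felt, so I'll release and go for bottle_1.

Emit:
servo_tool([
  [[0,0,0,0,0.3],[0,0,0,0,0.1],[0,0,0,0,-0.2],[0,0,0,0,-0.2],[0,0,0,0,-0.2]],
])

```text
time_s: 19.55
eef_pos: [0.4944, 0.1419, 0.1193]
eef_rot: [-0.0, 0.712, 0.702, -0.0]
wrist_force: [0.5, -0.6, -0.3]
opening: 0.598
grasp_force: 0.0
```

Emit:
servo_tool([
  [[0,0,-1,0,-0.2],[0,0,-4,0,-0.2],[0,0,-8,0,-0.2],[0,0,-11,0,-0.2],[0,0,-12.5,0,-0.2]],
])

```text
time_s: 20.05
eef_pos: [0.4959, 0.1421, 0.2486]
eef_rot: [0.002, 0.712, 0.702, 0.002]
wrist_force: [0.8, -0.7, 0.6]
opening: 0.598
grasp_force: 0.0
```

```bash
python3 go.py .4541 -.2515 .245 78.6
```

```text
t 20.05 pos [0.4959 0.1421 0.2486] yaw 89.2 tilt [ 0.     0.006 -1.   ] shift cm [-39.41  -3.64   0.32] twist 10.6 op 0.6
```

Emit:
servo_tool([
  [[-3,-0.3,0,1,-0.2],[-7,-0.6,0,2,-0.2],[-11.5,-1.1,0,3,-0.2],[-16,-1.5,0,4.5,-0.2],[-20.5,-1.9,0,6,-0.2]],
])

```text
time_s: 20.55
eef_pos: [0.4723, -0.0643, 0.2453]
eef_rot: [0.001, 0.748, 0.664, 0.0]
wrist_force: [1.4, -0.6, -0.5]
opening: 0.6
grasp_force: 0.0
```

Emit:
servo_tool([
  [[-4.5,0,0,1,-0.2],[-9,0.1,0,2,-0.2],[-13.5,0.1,0,3,-0.2],[-17,0.1,0,4,-0.2],[-18.9,0.1,0,4.6,-0.2]],
])

```text
time_s: 21.05
eef_pos: [0.4507, -0.2536, 0.2452]
eef_rot: [0.001, 0.775, 0.632, -0.0]
wrist_force: [0.9, -0.4, 0.2]
opening: 0.599
grasp_force: 0.0
```

Emit:
servo_tool([
  [[0,0,0,0,-0.2],[0,0,0,0,-0.2],[0,0,0,0,-0.2]],
])

```text
time_s: 21.35
eef_pos: [0.4514, -0.2495, 0.2445]
eef_rot: [-0.0, 0.773, 0.634, 0.0]
wrist_force: [0.2, 0.6, -0.1]
opening: 0.6
grasp_force: 0.0
```

```bash
python3 wr.py;python3 go.py .4541 -.2515 .135 78.6
```

```text
[117.  37.] 260 0.1075 [ 364.8 -107.4] [18.9  5. ] 51.6
[259. 187.] 1548 0.1432 [ 454.2 -250.9] [25.1 25.1] 54.3
[136. 368.] 346 0.0985 [ 266.6 -445.9] [34.7 18. ] 30.2
t 21.4 pos [ 0.4514 -0.2494  0.2445] yaw 78.7 tilt [ 0.  0. -1.] shift cm [-0.16  0.3  10.95] twist 0.1 op 0.6
```

Emit:
servo_tool([
  [[-0.1,0.3,1,0,-0.2],[-0.1,0.3,4.5,0,-0.2],[-0.1,0.3,8,0,-0.2],[-0.1,0.3,10,0,-0.2],[-0.1,0.3,11,0,-0.2]],
])

```text
time_s: 21.9
eef_pos: [0.453, -0.2504, 0.1314]
eef_rot: [-0.002, 0.773, 0.634, -0.0]
wrist_force: [-0.6, 0.4, -0.1]
opening: 0.598
grasp_force: 0.0
```

Emit:
servo_tool([
  [[0,0,0,0,-0.2],[0,0,0,0,0.2],[0,0,0,0,1],[0,0,0,0,1],[0,0,0,0,1]],
])

```text
time_s: 22.4
eef_pos: [0.4547, -0.2529, 0.1358]
eef_rot: [0.001, 0.774, 0.633, 0.0]
wrist_force: [-0.9, 0.2, 6.5]
opening: 0.273
grasp_force: 59.1
```

Emit:
servo_tool([
  [[0,0,-1,0,1],[0,0,-4,0,1],[0,0,-8,0,1],[0,0,-11,0,1],[0,0,-12,0,1]],
])

```text
time_s: 22.9
eef_pos: [0.4553, -0.2533, 0.2586]
eef_rot: [0.003, 0.774, 0.633, 0.001]
wrist_force: [0.1, -0.6, -1.4]
opening: 0.271
grasp_force: 59.0
```

```bash
python3 go.py .494 .081 .255 89.2
```

```text
t 22.9 pos [ 0.4553 -0.2533  0.2586] yaw 78.6 tilt [-0.003  0.006 -1.   ] shift cm [33.54 -2.81  0.23] twist -10.6 op 0.27
```

Emit:
servo_tool([
  [[1.5,-0.1,0,-0.5,1],[4.5,-0.4,0,-1.5,1],[8.5,-0.7,0,-2.7,1],[13,-1.1,0,-4.1,1],[17.5,-1.5,0,-5.6,1]],
])

```text
time_s: 23.4
eef_pos: [0.4724, -0.0749, 0.252]
eef_rot: [-0.002, 0.742, 0.671, -0.001]
wrist_force: [1.1, -0.7, -0.4]
opening: 0.277
grasp_force: 59.0
```

Emit:
servo_tool([
  [[4.5,0.1,0,-1.5,1],[9,0.2,0,-2.8,1],[12.5,0.3,0,-4,1],[15,0.4,0,-4.8,1],[16.1,0.4,0,-5,1]],
])

```text
time_s: 23.9
eef_pos: [0.4924, 0.0851, 0.2521]
eef_rot: [-0.002, 0.711, 0.703, -0.001]
wrist_force: [-0.6, -1.1, -2.2]
opening: 0.274
grasp_force: 59.0
```

Emit:
servo_tool([
  [[0,0,0,0,1],[0,0,0,0,1],[0,0,0,0,1]],
])

```text
time_s: 24.2
eef_pos: [0.4938, 0.0811, 0.2539]
eef_rot: [-0.0, 0.712, 0.702, -0.0]
wrist_force: [0.2, -0.2, -0.8]
opening: 0.273
grasp_force: 59.0
```

```bash
python3 go.py .4935 .081 .131 89.2;python3 - <<'E'
from bench import ctrl
import cv2,numpy as np
a=ctrl.camera('wrist')['pixels'];b=ctrl.camera('scene')['pixels'][100:292,90:346]
cv2.imwrite('pics/w5.png',np.hstack([cv2.resize(a,(400,300)),cv2.resize(b,(400,300))])[:,:,::-1])
E
```

```text
t 24.2 pos [0.4938 0.0811 0.2539] yaw 89.1 tilt [-0.    -0.001 -1.   ] shift cm [-1.000e-02 -2.000e-02  1.229e+01] twist -0.1 op 0.27
```

View pics/w5.png

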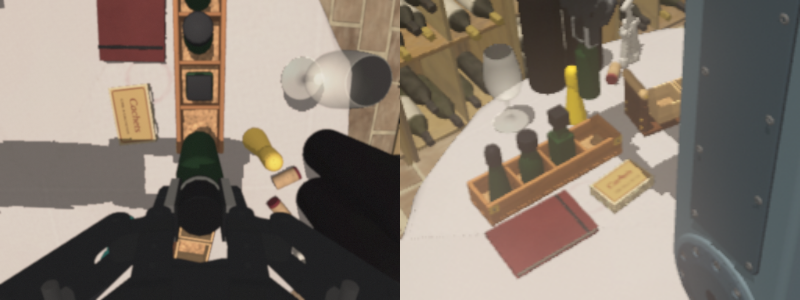

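Three bottles stand upright in order, and the last hangs over the remaining cell. Lowering.

Emit:
servo_tool([
  [[0,0,1,0,1],[0,0,4,0,1],[0,0,7.5,0,1],[0,0,10,0,1],[0,0,11,0,1]],
])

```text
time_s: 24.8
eef_pos: [0.4919, 0.0818, 0.141]
eef_rot: [-0.002, 0.712, 0.702, -0.002]
wrist_force: [-0.5, 0.3, -0.7]
opening: 0.275
grasp_force: 59.0
```

Emit:
servo_tool([
  [[0,0,0.2,0,1],[0,0,0.5,0,1],[0,0,0.8,0,1],[0,0,1.1,0,1],[0,0,1.1,0,1]],
])

```text
time_s: 25.3
eef_pos: [0.4942, 0.0822, 0.1336]
eef_rot: [0.0, 0.712, 0.702, 0.0]
wrist_force: [0.2, -0.2, -1.9]
opening: 0.274
grasp_force: 59.0
```

Emit:
servo_tool([
  [[0,0,0.1,0,1],[0,0,0.2,0,1],[0,0,0.2,0,1]],
])

```text
time_s: 25.6
eef_pos: [0.4944, 0.0822, 0.1319]
eef_rot: [0.0, 0.712, 0.702, 0.0]
wrist_force: [-0.9, -0.6, 2.7]
opening: 0.275
grasp_force: 59.5
```

Emit:
servo_tool([
  [[0,0,0,0,0.3],[0,0,0,0,0.1],[0,0,0,0,-0.2],[0,0,0,0,-0.2],[0,0,0,0,-0.2]],
])

```text
time_s: 26.1
eef_pos: [0.494, 0.0821, 0.1312]
eef_rot: [-0.0, 0.712, 0.702, -0.0]
wrist_force: [-0.6, -0.0, 0.2]
opening: 0.596
grasp_force: 0.0
```

Emit:
servo_tool([
  [[0,0,-1,0,-0.2],[0,0,-4,0,-0.2],[0,0,-8,0,-0.2],[0,0,-11,0,-0.2],[0,0,-12.5,0,-0.2]],
])

```text
time_s: 26.6
eef_pos: [0.4955, 0.0821, 0.2605]
eef_rot: [0.002, 0.712, 0.702, 0.002]
wrist_force: [-0.3, -0.1, -0.6]
opening: 0.602
grasp_force: 0.0
```

Emit:
servo_tool([
  [[-3,0,0,0,-0.2],[-7,0,0,0,-0.2],[-12,0,0,0,-0.2],[-16,0,0,0,-0.2],[-18,0,0,0,-0.2]],
])

```text
time_s: 27.1
eef_pos: [0.4914, -0.1009, 0.2573]
eef_rot: [0.001, 0.713, 0.701, -0.0]
wrist_force: [-1.0, -0.2, 1.0]
opening: 0.598
grasp_force: 0.0
```

Emit:
servo_tool([
  [[0,0,0,0,-0.2],[0,0,0,0,-0.2],[0,0,0,0,-0.2]],
])

```text
time_s: 27.4
eef_pos: [0.4916, -0.0969, 0.2566]
eef_rot: [-0.0, 0.712, 0.703, 0.0]
wrist_force: [0.2, 0.4, 0.8]
opening: 0.597
grasp_force: 0.0
```

Run:
```python
from bench import ctrl
import cv2,numpy as np
from h import *
c=ctrl.camera('top');W=world(c);b=ctrl.camera('scene')['pixels'][100:292,90:346]
cv2.imwrite('pics/f.png',np.hstack([cv2.resize(c['pixels'][115:265,130:330],(400,300)),cv2.resize(b,(400,300))])[:,:,::-1])
m=((W[...,2]>.085)&(W[...,2]<.16)&(W[...,0]>.45)&(W[...,0]<.54)&(W[...,1]>.04)&(W[...,1]<.32)).astype(np.uint8)
n,l,s,ce=cv2.connectedComponentsWithStats(m)
for i in range(1,n):
    if s[i,4]<20: continue
    P=W[l==i];z=np.percentile(P[:,2],95);print(z.round(4),P[P[:,2]>z-.006][:,:2].mean(0).round(4))
P=W[185:235,130:205].reshape(-1,3);P=P[(P[:,2]>.009)&(P[:,2]<.025)];print(cv2.minAreaRect((P[:,:2]*1000).astype(np.float32)))
print(ctrl.get_obs()['time_s'])
```

```text
0.1416 [0.4932 0.0812]
0.1141 [0.4932 0.1998]
0.1289 [0.494  0.1408]
0.1255 [0.4929 0.2588]
((400.05328369140625, 246.5288848876953), (143.2499237060547, 95.68224334716797), 86.85694885253906)
27.5
```

View pics/f.png

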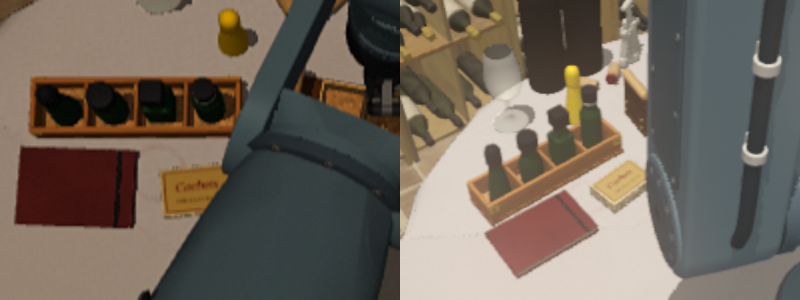

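All four bottles stand upright and centred. From the notebook end they run cone, squat, square, tall, with tops 4 mm lower than in the carrier as expected on the 7 mm cell floor. The notebook hasn't moved.

```bash
python3 -c "
from bench import ctrl
print(ctrl.hand_in())"
```

```text
the job is handed in; nothing more can be done
None
```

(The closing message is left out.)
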